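# Hang the tube holder plate on the sloping mixer deck

### The job

Mount the blue tube holder plate on the sloping deck of the mixer: put the large end of its keyhole over the stud head with the plate flat on the deck, slide it down the slope so that the stud locks in the narrow slot and the plate's lower edge rests on both steel dowels, and push it sideways to the left against the brass stop pin. The stud is clamped somewhere along its slot, so feel for it and do not press hard; let go at the end and leave everything else standing where it is.

Things in the scene. Friction and masses are not known exactly. Their poses are not given: they have to be found in the camera images.
- holder_plate: Loose blue plate, 78 (x) x 96 (y) x 5 mm, about 0.25 kg, lying flat on the bench in front of the mixer. Origin: centre of its underside; x = its uphill end, y = left, z = up. White tube saddles on top, |y| 21 to 45 mm, x -3 to 34, up to 17 mm above the underside. Its pose is not given while held.
- plate_grip (a point): Point to grip in the plate's black grip block: plate x = -27, y = 0, z = 30 mm. The block is 20 (x) x 14 (y) mm; its top is 46 mm above the underside. Take it across y (14 mm), from above.
- plate_hole (a point): Centre, at the underside, of the keyhole's large end: a 24 mm round through hole at plate x = -2, y = 0. From it the narrow slot, 14 mm wide, runs along +x and ends at plate x = +27 mm.
- deck: Fixed grey deck of the white mixer, 130 (x) x 130 (y) mm, sloping 35 degrees from level. Origin: in its face, 66 mm above the bench; x = up the slope (away from the robot), y = left, z = out of the face. With the plate seated on dowels and stop pin, the plate's origin and axes coincide with the deck's.
- deck_slot (a point): Middle of the stud's range, in the deck face: deck x = 15, y = -2.5. The steel stud stands at y = -2.5, anywhere within 6 mm of here along x: clamped rigidly, elsewhere each time, not measured. Neck 7 mm diameter; head 18 mm diameter, underside 8 and top 12 mm above the face. So the large hole goes over it with the plate's origin at deck y = -2.5 (3 mm free all round), x = 11 to 23.
- dowel_left (a point): Foot of the left steel dowel, 10 mm diameter, 9 mm high, at deck x = -44, y = 32 mm; the plate's lower edge rests on it.
- dowel_right (a point): Foot of the right steel dowel, the same, at deck x = -44, y = -32 mm.
- stop_pin (a point): Foot of the brass stop pin, 12 mm diameter, 9 mm high, at deck x = -27, y = 54 mm; the plate's left edge must touch it.
- partition_front (a point): Front end, at bench level, of the fixed tall partition between the left and right benches: 70 mm thick (y), 1.25 m high, it runs from here away from the robot along +x. Keep the arm in front of it when crossing from left to right.
- blue_cap_bottle: clear reagent bottle with blue cap, 56 mm across, 110 high (mm), loose bystander; origin at the centre of its underside
- white_bottle: white media bottle, 52x52x94 (mm), loose bystander; origin at the centre of its underside
- yellow_tape: roll of yellow label tape lying flat, 65 across, 19 high (mm), loose bystander; origin at the centre of its underside
- ph_box: small flat box of pH strips, 82x50x9 (mm), loose bystander; origin at the centre of its underside
- red_cap_vial: small white bottle with red cap, 32 across, 63 high (mm), loose bystander; origin at the centre of its underside

How it is judged:
On the way, in this order (a step that is already met when the one before it is completed fails the run):
1. the large end is over the stud head: the plate lies flat on the deck, still more than 6 mm up the slope from its seat (x of holder_plate in the frame of deck between 0.006 and 0.027 m and y of holder_plate in the frame of deck between -0.008 and 0.003 m and z of holder_plate in the frame of deck between -0.0015 and 0.0035 m and angle between the z axis of holder_plate and the z axis of deck, either way round below 0.07 rad), for 0.05 s.
2. the plate has been slid down on to the two dowels, flat on the deck, the stud in the narrow slot (x of holder_plate in the frame of deck between -0.002 and 0.003 m and z of holder_plate in the frame of deck between -0.0015 and 0.0035 m), for 0.05 s.
At the end, for the whole second after the job is handed in: The plate lies flat on the deck (within 2 mm and 3 degrees), its lower edge within 2 mm of both dowels, its left edge within 1.5 mm of the stop pin, so that the stud is locked in the narrow slot; it is released and at rest (x of holder_plate in the frame of deck between -0.002 and 0.002 m and y of holder_plate in the frame of deck between -0.0015 and 0.002 m and z of holder_plate in the frame of deck between -0.0015 and 0.0022 m and angle between the z axis of holder_plate and the z axis of deck, either way round below 0.05 rad and angle between the x axis of holder_plate and the x axis of deck, either way round below 0.05 rad and contact force between holder_plate and the fingers below 0.1 N and linear speed of holder_plate below 0.01 m/s); the robot touches nothing.
It fails at once if the plate is pressed on the mixer with more than 150 N (contact force between holder_plate and deck above 150 N).
It fails at once if a bystander is moved more than 30 mm (distance of any of blue_cap_bottle, white_bottle, yellow_tape, ph_box, red_cap_vial from where it was at the start of the episode above 0.03 m).
It also fails if it takes over 48 s, if anything falls off the work surface, if the arm or the gripper's body presses on something with over 40 N, if the wrist force passes 120 N, or if a joint passes its speed limit or range.

### The arm

A 6-joint arm with a two-finger parallel gripper is mounted at the origin on a cart in front of the work surface, level with it; the furniture and walls round the work are solid. World frame = base frame: x ahead of the robot, y to its left, z up, the work surface at z = 0. Lengths are in m, angles in rad, forces in N, time in s.
With the tool pointing down it reaches from about 0.275 to 0.775 m from the base axis. Payload 14.6 kg.
Tool frame: the origin (TCP) lies at the very end of the fingers, on their centre line; the grasp point (between the pads) lies 19 mm behind it; z points along the fingers, y is the line along which they close (so a half turn about z gives the same grasp; the last joint's range is limited). The gripper opens to 85 mm and grips with 20 to 120 N. Pads are 22 mm wide; open, the fingers measure 114 mm over their backs; the gripper's body (76 mm by 85 mm) begins 54 mm behind the grasp point. The pads swing forward as they close: fully open they stand 13 mm farther back than shut.
Start: joints at [1.108, 0.263, -0.048, 1.259, 0, 1.415], TCP at [0.159, 0.5, 0.231] pointing down, gripper open.
Joint ranges: [-2.65, 2.65], [-0.89, 1.7], [-1.18, 1.37], [-2.13, 2.11], [-1.35, 1.29], [-3.14, 3.14]. Speed limits (rad/s): [1.89, 1.89, 2.57, 2.79, 3.14, 3.14].

### API

Orientations are given as a unit quaternion [w, x, y, z].
In Python, from cell import arm gives the robot as it stands.
- The arm moves only by the tool shift_gripper, called after "Emit:" as name(argument=value, ...) on one line, values as JSON. Schema: {"type":"object","properties":{"increments":{"type":"object","properties":{"plan":{"type":"array","items":{"type":"array","items":{"type":"number"},"minItems":7,"maxItems":7},"minItems":1,"maxItems":20}},"additionalProperties":false,"required":["plan"]},"grip_force":{"type":"number"},"only":{"type":"string"},"quiet":{"type":"boolean"},"lines":{"type":"string"}},"required":["increments"],"additionalProperties":false}. increments is an object whose key "plan" holds a list of rows, 1 to 20 of them, each of 7 numbers: the opening from 0.0 (shut) to 1.0 (fully open), then dx, dy, dz in m, then a rotation vector rx, ry, rz in rad; each row is the pose to reach, as a shift and turn from the pose commanded when the call began, along the tool's axes at that moment; what a row does not reach only later rows make up. A row lasts 1/10 s, in which the tool goes at most 0.05 m and 0.15 rad, less where a joint would pass 70% of its speed; a pose out of reach is approached as far as the arm can. The fingers move at their own pace and stop on an object; grip_force is the grip in N (left out, the last holds). Time passes only in rows, so rows that do not move let the fingers close. The tool returns the time, the measured TCP pose, the force, the opening and the grip force at its end. only (a regular expression) keeps the lines of the reply that match it, lines (a string "A,B") keeps lines A to B, and quiet returns only ok. Input that does not fit is refused with a message, and nothing moves.
- arm.observe(): the state, without advancing time (a new reading comes with each control period).
- arm.grab_frame(name): name is "side" or "top" or "wrist"; returns the picture (420x560x3 uint8, red, green, blue); there is no depth.
- arm.camera_info(name): a dict with "vertical_fov" (degrees; the focal length in pixels is half the picture's height over the tangent of half this angle, whatever the lens; pixels are square), "cx", "cy" (the principal point, pixels), "origin" and "attitude" of the camera in the world. Camera axes: x right, y up, looking along -z (the intrinsics and any distortion apply to the point x, -y, -z); pixel columns grow to the right and rows downward; lengths in m; the calibration is good to about 2 mm. A picture is of the moment at which its call begins: read the wrist's pose just before it. camera_info takes no time and is no camera call; for the wrist camera it gives the pose at the moment of the call.
- arm.hand_in(): hands the job in; it is judged then, once.
The state is a dict: "time_s": time; "joint_positions": joint angles; "qd": joint speeds; "tau": joint torques, N m; "tool_pos": TCP position; "eef_rot": TCP orientation; "ft_force": force on the tool from outside, world axes, zero at the start; "torque": the same for the moment, N m; "width": opening from 0.0 (shut) to 1.0 (fully open); "grip_force": force on a finger pad.
Only numpy, scipy, OpenCV 4.12 (cv2) and the standard library are available. Lean on these libraries where they do the work, as an engineer would, in place of code of your own. Each camera call takes 0.05 s, during which the arm holds its last target. There are 200 camera calls.

## Working session

There is one attempt and no reset: what is moved stays moved. The work goes in short steps, Python scripts to look and compute and a tool call to move; the robot and the scene stay as the last step left them, time stands still between calls to the robot, and variables do not carry over. Pictures are saved under pics/ and viewed, at most 12 in all, crops included, and the job is handed in when it is done.

```bash
ls; mkdir -p pics
```

Run:
```python
from cell import arm
import cv2,numpy as np
print(arm.observe())
for n in ("side","top","wrist"):
    print(n,arm.camera_info(n))
    cv2.imwrite(f"pics/{n}0.png",arm.grab_frame(n)[:,:,::-1])
```

```text
cell.py
pics
{'time_s': 0.0, 'joint_positions': array([ 1.10772165e+00,  2.63549320e-01, -4.89424981e-02,  1.25941008e+00,
       -9.02016890e-06,  1.41549137e+00]), 'qd': array([-1.23211997e-03,  3.82725330e-04, -9.34436938e-04,  2.66424559e-04,
        6.26152876e-04, -6.60334300e-05]), 'tau': array([ 2.53039660e-03, -6.37614512e+01,  3.84562075e+01,  1.39248453e-02,
       -2.59671623e-05, -9.91096059e-07]), 'tool_pos': array([0.1589234 , 0.50007387, 0.23080938]), 'eef_rot': array([-1.63909677e-04,  1.53278208e-01,  9.88182921e-01, -5.27946468e-04]), 'ft_force': array([-0.27337576, -0.06262472, -0.43308569]), 'torque': array([ 0.00300023, -0.01377769,  0.01200221]), 'grip_force': 0.0, 'width': 0.9976712055140734}
side {'vertical_fov': 43.53303326891837, 'cx': 274.6336626527811, 'cy': 210.7686302431179, 'origin': array([ 0.27227021, -0.96735186,  0.49041793]), 'attitude': array([ 0.81309328,  0.57061148, -0.06777496, -0.09321163])}
top {'vertical_fov': 42.77178380280229, 'cx': 286.9497371569315, 'cy': 206.95627752838953, 'origin': array([0.29805477, 0.16242957, 1.70933817]), 'attitude': array([-0.69668226, -0.04365463,  0.04798092,  0.714441  ])}
wrist {'vertical_fov': 58.81027647015217, 'cx': 274.67158103147034, 'cy': 204.43613919372063, 'origin': array([0.08349014, 0.52449928, 0.37428545]), 'attitude': array([ 0.79758251, -0.12558367, -0.09083647,  0.58295765])}
```

View pics/top0.png

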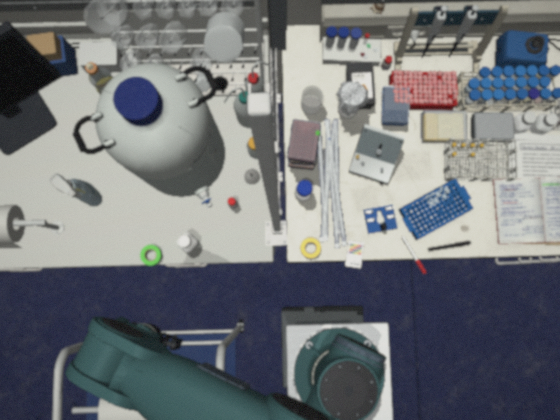

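View pics/side0.png

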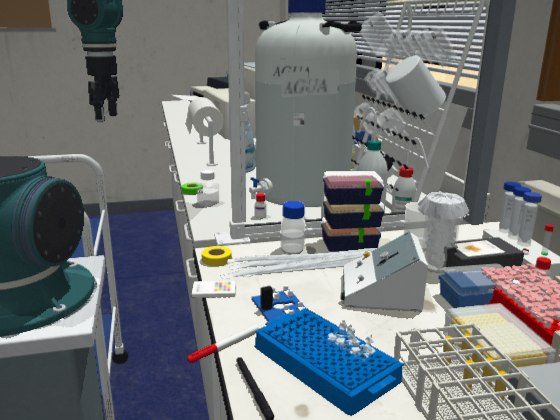

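The top view shows the plate at about (380,219), the deck at about (376,155) and the partition front at about (275,236). The side view shows the mixer at (385,275) and the plate's grip block at (267,298).

Create h.py:
```python
import numpy as np, cv2
from scipy.spatial.transform import Rotation as R
from cell import arm
def rot(q): return R.from_quat(np.asarray(q)[[1,2,3,0]])
def ray(ci,px):
    f=210/np.tan(np.radians(ci["vertical_fov"]/2))
    px=np.atleast_2d(px).astype(float)
    d=np.c_[(px[:,0]-ci["cx"])/f,-(px[:,1]-ci["cy"])/f,-np.ones(len(px))]
    return rot(ci["attitude"]).apply(d)
def onz(ci,px,z):
    d=ray(ci,px); o=ci["origin"]
    return o+d*((z-o[2])/d[:,2])[:,None]
def proj(ci,P):
    f=210/np.tan(np.radians(ci["vertical_fov"]/2))
    c=rot(ci["attitude"]).inv().apply(np.atleast_2d(P)-ci["origin"])
    return np.c_[ci["cx"]+f*c[:,0]/-c[:,2],ci["cy"]-f*c[:,1]/-c[:,2]]
def tool(s,p):  # world point -> tool axes shift
    return rot(s["eef_rot"]).inv().apply(np.asarray(p)-s["tool_pos"])
```

Run:
```python
from h import *
np.set_printoptions(precision=4,suppress=True)
ci=arm.camera_info("top")
print(onz(ci,[(380,219),(275,236),(376,155),(311,247),(304,188),(355,256)],0.0))
print(rot(arm.observe()["eef_rot"]).as_matrix())
i=cv2.imread("pics/top0.png")[120:280,290:440]
s=cv2.imread("pics/side0.png")[225:325,240:440]
cv2.imwrite("pics/c1.png",cv2.resize(i,None,fx=3.7,fy=3.7,interpolation=2)); cv2.imwrite("pics/c2.png",cv2.resize(s,None,fx=4,fy=4,interpolation=2))
```

```text
[[ 0.4745 -0.1483  0.    ]
 [ 0.4283  0.1896  0.    ]
 [ 0.6843 -0.1453  0.    ]
 [ 0.3904  0.0758  0.    ]
 [ 0.5812  0.0925  0.    ]
 [ 0.3583 -0.0631  0.    ]]
[[-0.953   0.303  -0.0004]
 [ 0.303   0.953  -0.0007]
 [ 0.0002 -0.0008 -1.    ]]
```

View pics/c1.png

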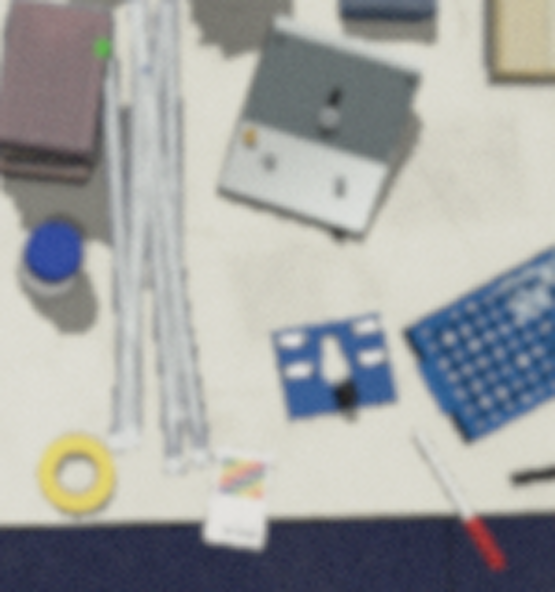

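View pics/c2.png

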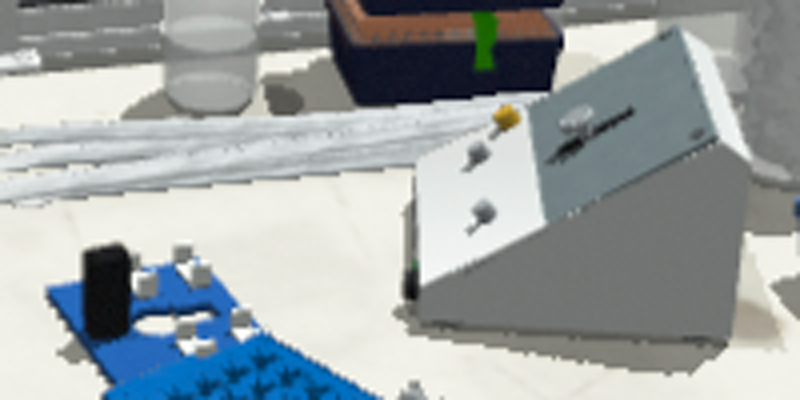

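The plate sits at about (0.475,-0.15) with yaw about +10°, and the deck's yaw is about -22°. The partition front is at x≈0.43, so I'll cross well in front of it.

Emit:
shift_gripper(increments={"plan":[[1, -0.238, -0.449, -0.07, 0, 0, -0.2], [1, -0.238, -0.449, -0.07, 0, 0, -0.2], [1, -0.238, -0.449, -0.07, 0, 0, -0.2], [1, -0.238, -0.449, -0.07, 0, 0, -0.2], [1, -0.238, -0.449, -0.07, 0, 0, -0.2], [1, -0.238, -0.449, -0.07, 0, 0, -0.2], [1, -0.238, -0.449, -0.07, 0, 0, -0.2], [1, -0.238, -0.449, -0.07, 0, 0, -0.2], [1, -0.238, -0.449, -0.07, 0, 0, -0.2], [1, -0.238, -0.449, -0.07, 0, 0, -0.2], [1, -0.238, -0.449, -0.07, 0, 0, -0.2], [1, -0.238, -0.449, -0.07, 0, 0, -0.2], [1, -0.238, -0.449, -0.07, 0, 0, -0.2], [1, -0.325, -0.558, -0.07, 0, 0, -0.48], [1, -0.325, -0.558, -0.07, 0, 0, -0.48], [1, -0.325, -0.558, -0.07, 0, 0, -0.48], [1, -0.325, -0.558, -0.07, 0, 0, -0.48], [1, -0.325, -0.558, -0.07, 0, 0, -0.48]]})

```text
time_s: 1.95
tool_pos: [0.2999, -0.1312, 0.3008]
eef_rot: [-0.0, -0.084, 0.996, 0.0]
ft_force: [-0.5, 0.5, 0.7]
width: 0.997
grip_force: 0.0
```

Run:
```python
from h import *
s=arm.observe(); ci=arm.camera_info("wrist"); im=arm.grab_frame("wrist")
cv2.imwrite("pics/w1.png",im[:,:,::-1]); np.save("w1.npy",ci,allow_pickle=True)
print(s["joint_positions"],s["time_s"],ci["origin"],-rot(ci["attitude"]).as_matrix()[:,2]); print(rot(s["eef_rot"]).as_matrix())
```

```text
[-6.62904018e-01 -9.51561522e-02 -2.65854618e-01  1.40141718e+00
 -1.07731676e-05 -8.31964222e-01] 1.95 [ 0.22196997 -0.14418218  0.44428985] [ 0.30086048  0.05218474 -0.95223932]
[[-9.85742858e-01 -1.68255526e-01 -1.04652863e-03]
 [-1.68256392e-01  9.85742939e-01  8.03428839e-04]
 [ 8.96426869e-04  9.68059373e-04 -9.99999130e-01]]
```

View pics/w1.png

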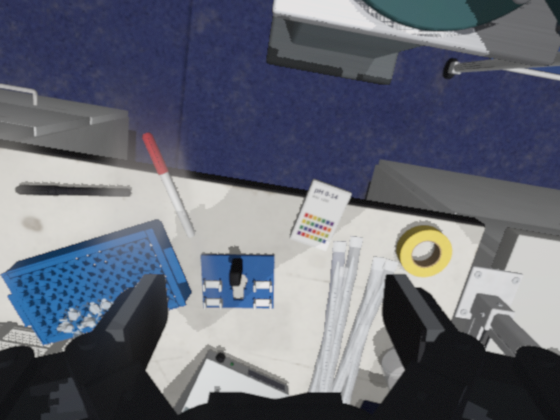

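The wrist view shows the plate's outline at about (202..275, 254..309), with the block at (236,270). The deck is only partly visible at the bottom. I'll fit the plate outline and work out a tilted view of the deck.

Add to h.py:
```python
from scipy.optimize import least_squares
def Rdeck(yaw,t=np.radians(35)): # deck axes: x up slope
    return R.from_euler('z',yaw)*R.from_euler('y',-t)
TD=R.from_matrix(np.array([[-1,0,0],[0,1,0],[0,0,-1.]]).T) # tool axes in plate frame (x->-x, z->-z)
```

Create pf.py:
```python
from h import *
np.set_printoptions(precision=4,suppress=True)
im=cv2.imread("pics/w1.png"); ci=np.load("w1.npy",allow_pickle=True).item()
b,g,r=[im[:,:,k].astype(int) for k in range(3)]
m=((b>g*1.3)&(b>r*1.8)&(b>90)).astype(np.uint8)
n,l,st,_=cv2.connectedComponentsWithStats(m); k=l[285,215]; print(st[k])
c=max(cv2.findContours((l==k).astype(np.uint8),0,1)[0],key=cv2.contourArea)
h=cv2.convexHull(c)[:,0]; q=cv2.minAreaRect(h); print(q)
def poly(p):
    Rz=R.from_euler('z',p[2]); C=np.array([[x,y,.005] for x,y in((-.039,-.048),(-.039,.048),(.039,.048),(.039,-.048))])
    return proj(ci,Rz.apply(C)+[p[0],p[1],0])
def res(p):
    P=poly(p).astype(np.float32)
    return [cv2.pointPolygonTest(P,(float(u),float(v)),True)-.3 for u,v in c[:,0]]
f=least_squares(res,[.475,-.15,.17],loss='soft_l1',f_scale=.5,diff_step=1e-3); print(f.x,np.sqrt(np.mean(f.fun**2)),poly(f.x))
s=arm.observe()
Rt=R.from_euler('z',-.38)*R.from_euler('y',-np.radians(35))*TD
rv=(rot(s["eef_rot"]).inv()*Rt).as_rotvec(); print(tool(s,[.53,-.12,.22]),rv)
```

```bash
python3 pf.py
```

```text
[     0      0    560    420 213940]
((279.5, 209.5), (419.0, 559.0), 90.0)
[ 0.3142 -0.1077  0.1182] 238.5809603977109 [[252.4422 134.9968]
 [334.3038 139.1063]
 [328.0778 202.4878]
 [250.4361 198.8077]]
[-0.229  -0.0294  0.0808] [ 0.1688 -0.5963  0.5326]
```

```bash
sed -i 's/k=l\[285,215\]/k=np.bincount(l[256:306,205:272][m[256:306,205:272]>0]).argmax()/' pf.py; python3 pf.py
```

```text
[ 203  255   71   52 2187]
((238.0, 280.5), (51.0, 70.0), 90.0)
[ 0.474  -0.1521  0.1416] 10.642772521803007 [[199.2717 253.1018]
 [273.5587 254.8579]
 [272.0894 307.1563]
 [201.3007 305.5744]]
[-0.229  -0.0294  0.0808] [ 0.1688 -0.5963  0.5326]
```

Emit:
shift_gripper(increments={"plan":[[1, -0.229, -0.0294, 0.0808, 0.1688, -0.5963, 0.5326], [1, -0.229, -0.0294, 0.0808, 0.1688, -0.5963, 0.5326], [1, -0.229, -0.0294, 0.0808, 0.1688, -0.5963, 0.5326], [1, -0.229, -0.0294, 0.0808, 0.1688, -0.5963, 0.5326], [1, -0.229, -0.0294, 0.0808, 0.1688, -0.5963, 0.5326], [1, -0.229, -0.0294, 0.0808, 0.1688, -0.5963, 0.5326], [1, -0.229, -0.0294, 0.0808, 0.1688, -0.5963, 0.5326], [1, -0.229, -0.0294, 0.0808, 0.1688, -0.5963, 0.5326], [1, -0.229, -0.0294, 0.0808, 0.1688, -0.5963, 0.5326], [1, -0.229, -0.0294, 0.0808, 0.1688, -0.5963, 0.5326]]})

```text
time_s: 3.0
tool_pos: [0.5307, -0.12, 0.2215]
eef_rot: [0.296, 0.179, 0.937, -0.057]
ft_force: [1.1, 0.7, -0.2]
width: 1.002
grip_force: 0.0
```

Run:
```python
from h import *
s=arm.observe(); ci=arm.camera_info("wrist"); im=arm.grab_frame("wrist")
cv2.imwrite("pics/w2.png",im[:,:,::-1]); np.save("w2.npy",ci,allow_pickle=True)
print(s["joint_positions"],s["time_s"])
```

```text
[-0.36946189 -0.06481195 -0.67626192  0.346834   -0.00531397  0.00626857] 3.0
```

View pics/w2.png

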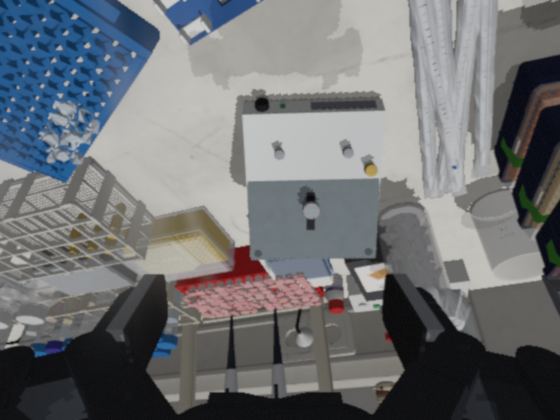

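This is a clear view of the deck. The dowels are at (280,153) and (348,151), the brass pin at (371,170), the stud at (311,211), and the corners at (243,113), (383,112), (375,257) and (252,258). I'll zoom in for exact pixels and refit the plate by its hull.

```bash
sed -i 's/for u,v in c\[:,0\]/for u,v in h/; s/f_scale=.5,/f_scale=.5,x_scale=[.01,.01,.1],/; s/^s=arm/exit()\ns=arm/' pf.py; sed -i "s/print(q)/print(q,h.tolist())/" pf.py; python3 pf.py
```

Run:
```python
import cv2
i=cv2.imread("pics/w2.png")[105:265,230:395]
cv2.imwrite("pics/c3.png",cv2.resize(i,None,fx=3.7,fy=3.7,interpolation=2))
```

```text
[ 203  255   71   52 2187]
((238.0, 280.5), (51.0, 70.0), 90.0) [[259, 255], [272, 256], [273, 257], [273, 267], [272, 303], [252, 306], [223, 306], [204, 298], [203, 277], [203, 271], [207, 256], [210, 255]]
[ 0.4747 -0.1501  0.1705] 1.0472637417394866 [[199.9355 254.8539]
 [274.1293 254.6537]
 [274.2933 306.9871]
 [203.5922 307.1814]]
```

View pics/c3.png

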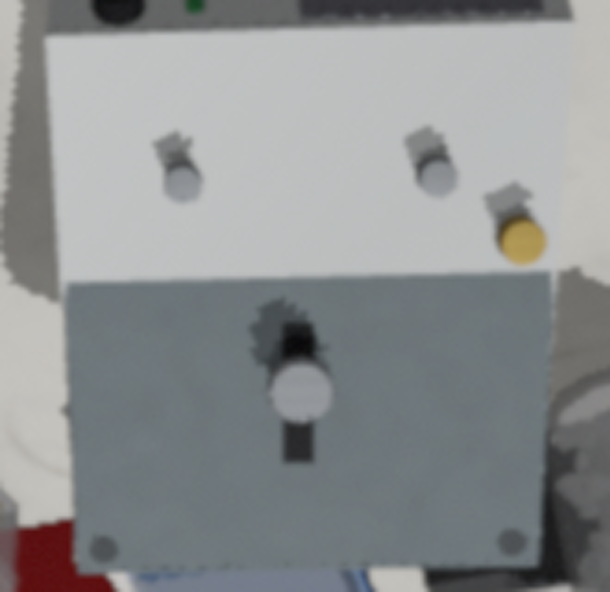

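The zoom gives the dowel tops at (183,184) and (438,178), the brass top at (522,241) and the stud head at (302,392) in crop pixels. I'll fit the deck pose from the wrist view and cross-check it with the side and top views.

Create df.py:
```python
from h import *
np.set_printoptions(precision=4,suppress=True)
cr=lambda p,k,o:(np.array(p)+.5)/k-.5+o
ob={"w":(np.load("w2.npy",allow_pickle=True).item(),cr([(183,184),(438,178),(522,241),(302,392)],3.7,[230,105]),1),
"s":(arm.camera_info("side"),cr([(484,207),(477,149),(507,114),(575,118)],4,[240,225]),.6),
"t":(arm.camera_info("top"),cr([(340,187),(268,162),(250,135),(330,115)],3.7,[290,120]),.6)}
def pts(p): return Rdeck(p[2]).apply(np.array([(-.044,-.032,.009),(-.044,.032,.009),(-.027,.054,.009),(p[3],-.0025,.012)]))+[p[0],p[1],.066]
for ks in ("w","s","t","wst"):
    f=least_squares(lambda p:np.concatenate([((proj(ob[k][0],pts(p))-ob[k][1])*ob[k][2]).ravel() for k in ks]),[.66,-.14,-.38,.015],x_scale=[.01,.01,.1,.01])
    print(ks,f.x); 
    for k in ks: print((proj(ob[k][0],pts(f.x))-ob[k][1]).round(1).tolist())
```

```bash
python3 df.py
```

```text
w [ 0.6755 -0.1376 -0.3378  0.0107]
[[-0.3, 0.1], [0.1, -0.2], [0.5, 0.2], [-0.3, 0.0]]
s [ 0.6766 -0.1405 -0.3422  0.0094]
[[-0.2, 0.1], [0.2, -0.3], [-0.3, -0.3], [0.3, 0.5]]
t [ 0.6746 -0.1359 -0.3648  0.0145]
[[-0.2, -0.2], [-0.0, -0.1], [0.1, 0.2], [0.2, 0.1]]
wst [ 0.6758 -0.1377 -0.3389  0.0106]
[[-0.3, 0.3], [0.1, 0.1], [0.5, 0.5], [-0.3, 0.1]]
[[-1.1, -0.5], [-0.8, -0.8], [-1.4, -0.9], [-0.2, -0.4]]
[[0.7, -0.7], [0.8, -0.1], [0.7, 0.3], [0.2, 0.8]]
```

The deck fit agrees across all cameras: (0.676,-0.138), yaw -0.34, stud x≈10.5 mm. Next I'll hover behind the plate and remeasure it.

Run:
```python
from h import *
np.set_printoptions(precision=4,suppress=True)
s=arm.observe(); Rt=R.from_euler('z',.17)*TD
print(tool(s,[.38,-.166,.20]),(rot(s["eef_rot"]).inv()*Rt).as_rotvec())
print(tool(s,[.43,-.15,.26]))
c=np.load("w2.npy",allow_pickle=True).item()
print(proj(c,R.from_euler('z',.17).apply([[.039,-.048,.005]])+[.4747,-.1501,0]))
```

```text
[ 0.113  -0.0982 -0.0532] [-0.1684  0.5967 -0.5304]
[ 0.0453 -0.0649 -0.079 ]
[[190.4922  44.0752]]
```

Emit:
shift_gripper(increments={"plan":[[1, 0.0453, -0.0649, -0.079, -0.08, 0.3, -0.26], [1, 0.0453, -0.0649, -0.079, -0.08, 0.3, -0.26], [1, 0.113, -0.0982, -0.0532, -0.1684, 0.5967, -0.5304], [1, 0.113, -0.0982, -0.0532, -0.1684, 0.5967, -0.5304], [1, 0.113, -0.0982, -0.0532, -0.1684, 0.5967, -0.5304], [1, 0.113, -0.0982, -0.0532, -0.1684, 0.5967, -0.5304], [1, 0.113, -0.0982, -0.0532, -0.1684, 0.5967, -0.5304], [1, 0.113, -0.0982, -0.0532, -0.1684, 0.5967, -0.5304], [1, 0.113, -0.0982, -0.0532, -0.1684, 0.5967, -0.5304]]})

```text
time_s: 3.95
tool_pos: [0.3794, -0.1652, 0.1993]
eef_rot: [0.001, -0.084, 0.996, -0.0]
ft_force: [0.5, 0.2, -0.5]
width: 1.005
grip_force: 0.0
```

Run:
```python
from h import *
s=arm.observe(); ci=arm.camera_info("wrist"); im=arm.grab_frame("wrist")
cv2.imwrite("pics/w3.png",im[:,:,::-1]); np.save("w3.npy",ci,allow_pickle=True)
```

```text
(no output)
```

View pics/w3.png

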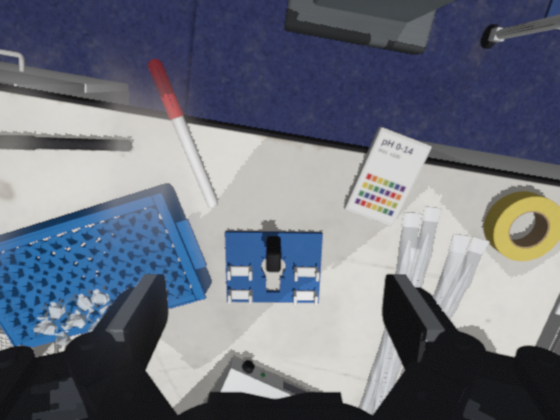

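The plate's corners are at about (225,231), (323,231), (320,303) and (226,303), with the block top at about (273,240-268).

Run:
```python
from h import *
np.set_printoptions(precision=4,suppress=True)
ci=np.load("w3.npy",allow_pickle=True).item()
C=np.array([[x,y,.005] for x,y in((-.039,-.048),(-.039,.048),(.039,.048),(.039,-.048))])
px=np.array([(225,231),(323,231),(320.5,303),(226,303)])
# sharpen corners in the blue channel contrast
g=cv2.cvtColor(cv2.imread("pics/w3.png"),cv2.COLOR_BGR2LAB)[:,:,2]
px2=cv2.cornerSubPix(g,px.astype(np.float32)[:,None].copy(),(5,5),(-1,-1),(3,50,.01))[:,0]; print(px2)
for p in (px,px2):
    f=least_squares(lambda q:(proj(ci,R.from_euler('z',q[2]).apply(C)+[q[0],q[1],0])-p).ravel(),[.4747,-.15,.17],x_scale=[.01,.01,.1]); print(f.x,f.fun)
q=f.x; s=arm.observe(); g=R.from_euler('z',q[2]).apply([-.027,0,0])+[q[0],q[1],0]
for z in (.08,.011): print(tool(s,g+[0,0,z]))
print((rot(s["eef_rot"]).inv()*R.from_euler('z',q[2])*TD).as_rotvec())
```

```text
[[224.6303 231.4754]
 [321.8859 232.5829]
 [316.2024 301.5324]
 [228.5424 300.4822]]
[ 0.4753 -0.1497  0.163 ] [-0.4226  0.8743 -0.0223  1.2991 -0.8614 -1.0855  1.3354 -1.4606]
[ 0.4751 -0.1505  0.1546] [-0.5832 -0.3053  0.5836 -0.2234  2.333   0.4304 -2.3305  0.4328]
[-0.0697 -0.0012  0.1195]
[-0.0696 -0.0012  0.1885]
[-0.0003  0.0016  0.0141]
```

Emit:
shift_gripper(increments={"plan":[[1, -0.0697, -0.001, 0.10, 0, 0, 0.01], [1, -0.0697, -0.001, 0.10, 0, 0, 0.01], [1, -0.0697, -0.001, 0.10, 0, 0, 0.01], [1, -0.0697, -0.001, 0.13, 0, 0, 0.01], [1, -0.0697, -0.001, 0.16, 0, 0, 0.01], [1, -0.0697, -0.001, 0.18, 0, 0, 0.01], [1, -0.0697, -0.001, 0.187, 0, 0, 0.01], [1, -0.0697, -0.001, 0.187, 0, 0, 0.01], [0, -0.0697, -0.001, 0.187, 0, 0, 0.01], [0, -0.0697, -0.001, 0.187, 0, 0, 0.01], [0, -0.0697, -0.001, 0.187, 0, 0, 0.01], [0, -0.0697, -0.001, 0.187, 0, 0, 0.01], [0, -0.0697, -0.001, 0.187, 0, 0, 0.01], [0, -0.0697, -0.001, 0.187, 0, 0, 0.01], [0, -0.0697, -0.001, 0.187, 0, 0, 0.01], [0, -0.0697, -0.001, 0.187, 0, 0, 0.01]]}, grip_force=60)

```text
time_s: 5.6
tool_pos: [0.4488, -0.1548, 0.0125]
eef_rot: [0.0, -0.08, 0.997, -0.0]
ft_force: [-1.4, -0.0, 6.6]
width: 0.153
grip_force: 59.6
```

The block is gripped, at an opening of about 13 mm. Next: lift, then work out the approach poses.

Emit:
shift_gripper(increments={"plan":[[0, 0, 0, -0.05, 0, 0, 0], [0, 0, 0, -0.10, 0, 0, 0], [0, 0, 0, -0.15, 0, 0, 0], [0, 0, 0, -0.16, 0, 0, 0]]})

```text
time_s: 6.0
tool_pos: [0.4502, -0.1555, 0.1769]
eef_rot: [0.003, -0.08, 0.997, -0.002]
ft_force: [0.7, -0.4, -3.0]
width: 0.155
grip_force: 60.1
```

Create go.py:
```python
from h import *
import sys
np.set_printoptions(precision=4,suppress=True)
D=np.array([.6757,-.138,.066]); Rd=Rdeck(-.34)
def tgt(p): return D+Rd.apply(np.array(p)+[-.027,0,.0125])
def plate(s): return Rd.inv().apply(s["tool_pos"]-D)-rot(rot_rel(s)).apply([-.027,0,.0125])
def rot_rel(s):
    q=(Rd.inv()*rot(s["eef_rot"])*TD.inv()).as_quat(); return q[[3,0,1,2]]
if __name__=="__main__":
    s=arm.observe()
    print("plate now",plate(s),"tilt",rot(rot_rel(s)).as_rotvec(),"Fdeck",Rd.inv().apply(s["ft_force"]),"joints",s["joint_positions"])
    for a in sys.argv[1:]: print(a,tool(s,tgt(eval(a))),(rot(s["eef_rot"]).inv()*Rd*TD).as_rotvec())
```

```bash
python3 go.py '(.0125,-.0025,.06)' '(.0125,-.0025,.03)' '(-.03,-.0025,.10)'
```

```text
plate now [-0.0933 -0.0788  0.1856] tilt [0.1502 0.592  0.4849] Fdeck [-1.1398 -0.1397 -2.9193] joints [-0.504   0.2009 -0.2848  1.0787  0.0001 -0.664 ]
(.0125,-.0025,.06) [-0.1769  0.0051  0.0607] [ 0.1502 -0.592   0.4849]
(.0125,-.0025,.03) [-0.1919 -0.0031  0.0854] [ 0.1502 -0.592   0.4849]
(-.03,-.0025,.10) [-0.1263  0.0327  0.0519] [ 0.1502 -0.592   0.4849]
```

Emit:
shift_gripper(increments={"plan":[[0, -0.06, 0.015, 0.01, 0.05, -0.2, 0.16], [0, -0.126, 0.033, 0.052, 0.1502, -0.592, 0.4849], [0, -0.126, 0.033, 0.052, 0.1502, -0.592, 0.4849], [0, -0.126, 0.033, 0.052, 0.1502, -0.592, 0.4849], [0, -0.126, 0.033, 0.052, 0.1502, -0.592, 0.4849], [0, -0.126, 0.033, 0.052, 0.1502, -0.592, 0.4849], [0, -0.126, 0.033, 0.052, 0.1502, -0.592, 0.4849], [0, -0.1769, 0.0051, 0.0607, 0.1502, -0.592, 0.4849], [0, -0.1769, 0.0051, 0.0607, 0.1502, -0.592, 0.4849], [0, -0.1919, -0.0031, 0.0854, 0.1502, -0.592, 0.4849], [0, -0.1919, -0.0031, 0.0854, 0.1502, -0.592, 0.4849], [0, -0.1919, -0.0031, 0.0854, 0.1502, -0.592, 0.4849]]})

```text
time_s: 7.2
tool_pos: [0.6383, -0.1272, 0.0857]
eef_rot: [0.292, 0.161, 0.941, -0.05]
ft_force: [0.7, -0.1, -1.9]
width: 0.154
grip_force: 59.8
```

```bash
python3 go.py '(.0125,-.0025,.016)' '(.0125,-.0025,.001)'
```

Run:
```python
from h import *
w=arm.grab_frame("wrist"); s=arm.grab_frame("side")
np.save("w4.npy",arm.camera_info("wrist"),allow_pickle=True)
cv2.imwrite("pics/w4.png",w[:,:,::-1]);cv2.imwrite("pics/s4.png",s[:,:,::-1])
a=cv2.resize(w[180:420,160:400],(400,400),interpolation=2);b=cv2.resize(s[220:320,320:420],(400,400),interpolation=2)
cv2.imwrite("pics/c4.png",np.hstack([a,b])[:,:,::-1])
```

```text
plate now [ 0.0063 -0.0023  0.0256] tilt [0.001  0.0098 0.0001] Fdeck [-0.5472  0.1134 -1.9766] joints [-0.3164  0.2821 -0.7111 -0.0234 -0.0123  0.0193]
(.0125,-.0025,.016) [-0.0062 -0.0002  0.0098] [ 0.001  -0.0098  0.0001]
(.0125,-.0025,.001) [-0.0063 -0.0002  0.0248] [ 0.001  -0.0098  0.0001]
```

View pics/c4.png

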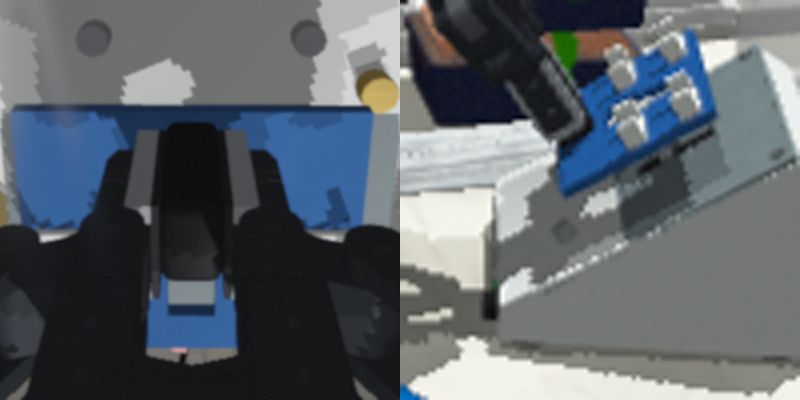

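The plate hovers over the deck. In the crop its lower corners are at (12,107) and (372,107), the dowel tops at (93,38) and (308,38), and the pin at (378,90). I'll check this relative pose numerically.

Run:
```python
from go import *
s=arm.observe(); print(s["time_s"],plate(s))
c=np.load("w4.npy",allow_pickle=True).item(); cr=lambda p:(np.array(p)+.5)*.6-.5+[160,180]
ob=cr([(93,38),(308,38),(378,90)]); P=np.array([(-.044,-.032,.009),(-.044,.032,.009),(-.027,.054,.009)])
print("pins",proj(c,Rd.apply(P)+D)-ob)
pc=cr([(12,107),(372,107)]); pr=rot(rot_rel(s))
C=plate(s)+pr.apply(np.array([(-.039,-.048,.005),(-.039,.048,.005)]))
print("plate",proj(c,Rd.apply(C)+D)-pc, proj(c,Rd.apply(C+[.001,0,0])+D)-proj(c,Rd.apply(C)+D))
```

```bash
python3 go.py '(.0125,-.0025,.014)' '(.0125,-.0025,.001)'
```

```text
7.3 [ 0.0072 -0.0022  0.0268]
pins [[-1.8688 -0.7437]
 [-0.2171 -0.8113]
 [-0.3944  0.2522]]
plate [[-1.3279 -0.2447]
 [ 0.5094 -0.2345]] [[ 0.1996  2.0888]
 [-0.197   2.0901]]
plate now [ 0.0072 -0.0022  0.0268] tilt [ 0.001   0.0072 -0.0001] Fdeck [-1.6686  0.7257 -1.9619] joints [-0.3161  0.2799 -0.7118 -0.0244 -0.0125  0.0198]
(.0125,-.0025,.014) [-0.0053 -0.0003  0.0129] [ 0.001  -0.0072 -0.0001]
(.0125,-.0025,.001) [-0.0054 -0.0003  0.0259] [ 0.001  -0.0072 -0.0001]
```

Emit:
shift_gripper(increments={"plan":[[0, 0, 0, 0, 0, 0, 0], [0, 0, 0, 0, 0, 0, 0], [0, 0, 0, 0, 0, 0, 0], [0, 0, 0, 0, 0, 0, 0]]})

```text
time_s: 7.7
tool_pos: [0.6385, -0.1271, 0.087]
eef_rot: [0.294, 0.162, 0.941, -0.05]
ft_force: [0.0, -0.1, -2.9]
width: 0.157
grip_force: 59.8
```

```bash
python3 go.py '(.0125,-.0025,.016)' '(.0125,-.0025,.001)'
```

```text
plate now [ 0.0073 -0.0021  0.0267] tilt [ 0.001   0.0063 -0.0006] Fdeck [-1.6374 -0.1323 -2.4541] joints [-0.3159  0.28   -0.7127 -0.0263 -0.0127  0.0204]
(.0125,-.0025,.016) [-0.0052 -0.0004  0.0108] [ 0.001  -0.0063 -0.0006]
(.0125,-.0025,.001) [-0.0053 -0.0004  0.0258] [ 0.001  -0.0063 -0.0006]
```

Emit:
shift_gripper(increments={"plan":[[0, -0.0053, -0.0004, 0.004, 0, -0.006, 0], [0, -0.0053, -0.0004, 0.008, 0, -0.006, 0], [0, -0.0053, -0.0004, 0.011, 0, -0.006, 0], [0, -0.0053, -0.0004, 0.011, 0, -0.006, 0], [0, -0.0053, -0.0004, 0.011, 0, -0.006, 0]]})

```text
time_s: 8.2
tool_pos: [0.6483, -0.131, 0.0803]
eef_rot: [0.296, 0.162, 0.94, -0.05]
ft_force: [0.3, 0.4, -2.7]
width: 0.152
grip_force: 59.9
```

```bash
python3 go.py '(.0125,-.0025,.014)' '(.0125,-.0025,.001)'
```

```text
plate now [ 0.0121 -0.0026  0.0153] tilt [ 0.0009  0.0012 -0.0007] Fdeck [-1.3744  0.4858 -2.3069] joints [-0.3172  0.3037 -0.7051 -0.0476 -0.0121  0.0194]
(.0125,-.0025,.014) [-0.0004  0.      0.0014] [ 0.0009 -0.0012 -0.0007]
(.0125,-.0025,.001) [-0.0004  0.      0.0144] [ 0.0009 -0.0012 -0.0007]
```

Now I'll feel downward in small steps. The stud head's top is at 12 mm, so contact at z≈12 would mean a miss.

Emit:
shift_gripper(increments={"plan":[[0, 0, 0, 0.002, 0, 0, 0], [0, 0, 0, 0.004, 0, 0, 0], [0, 0, 0, 0.005, 0, 0, 0], [0, 0, 0, 0.005, 0, 0, 0]]})

```text
time_s: 8.6
tool_pos: [0.6512, -0.132, 0.0764]
eef_rot: [0.296, 0.162, 0.94, -0.05]
ft_force: [-0.2, -0.4, -2.0]
width: 0.15
grip_force: 59.9
```

```bash
python3 go.py
```

```text
plate now [ 0.0124 -0.0025  0.0104] tilt [ 0.001   0.0007 -0.0007] Fdeck [-1.2409 -0.489  -1.6221] joints [-0.3173  0.3138 -0.7045 -0.0575 -0.012   0.0193]
```

Emit:
shift_gripper(increments={"plan":[[0, 0, 0, 0.002, 0, 0, 0], [0, 0, 0, 0.003, 0, 0, 0], [0, 0, 0, 0.003, 0, 0, 0]]})

```text
time_s: 8.9
tool_pos: [0.6528, -0.1326, 0.0739]
eef_rot: [0.296, 0.162, 0.94, -0.05]
ft_force: [0.4, -0.5, -2.2]
width: 0.155
grip_force: 59.9
```

```bash
python3 go.py
```

```text
plate now [ 0.0124 -0.0026  0.0074] tilt [ 0.0009  0.0008 -0.0007] Fdeck [-0.8614 -0.3117 -2.0739] joints [-0.3174  0.3199 -0.7042 -0.0632 -0.012   0.0192]
```

Emit:
shift_gripper(increments={"plan":[[0, 0, 0, 0.002, 0, 0, 0], [0, 0, 0, 0.004, 0, 0, 0], [0, 0, 0, 0.005, 0, 0, 0], [0, 0, 0, 0.005, 0, 0, 0]]})

```text
time_s: 9.3
tool_pos: [0.6554, -0.1336, 0.0698]
eef_rot: [0.296, 0.162, 0.94, -0.05]
ft_force: [-1.4, -0.1, -3.0]
width: 0.154
grip_force: 59.9
```

```bash
python3 go.py
```

```text
plate now [ 0.0123 -0.0026  0.0024] tilt [ 0.0009  0.0009 -0.0008] Fdeck [-2.7847 -0.5226 -1.7484] joints [-0.3176  0.3301 -0.7035 -0.0727 -0.012   0.0192]
```

Emit:
shift_gripper(increments={"plan":[[0, 0, 0, 0.001, 0, 0, 0], [0, 0, 0, 0.002, 0, 0, 0], [0, 0, 0, 0.002, 0, 0, 0]]})

```text
time_s: 9.6
tool_pos: [0.6566, -0.1339, 0.0683]
eef_rot: [0.296, 0.162, 0.94, -0.05]
ft_force: [-0.4, 0.7, -3.0]
width: 0.156
grip_force: 59.9
```

```bash
python3 go.py
```

```text
plate now [ 0.0124 -0.0026  0.0005] tilt [ 0.0009  0.0007 -0.0008] Fdeck [-2.2073  0.4973 -2.0989] joints [-0.3176  0.334  -0.7031 -0.0764 -0.0119  0.0191]
```

Emit:
shift_gripper(increments={"plan":[[0, 0, 0, 0.001, 0, 0, 0], [0, 0, 0, 0.001, 0, 0, 0]]})

```text
time_s: 9.8
tool_pos: [0.6569, -0.134, 0.0679]
eef_rot: [0.296, 0.162, 0.94, -0.05]
ft_force: [-8.3, 1.9, 7.7]
width: 0.155
grip_force: 62.0
```

```bash
python3 go.py
```

```text
plate now [ 0.0125 -0.0025  0.    ] tilt [ 0.0009  0.0003 -0.0006] Fdeck [-2.5371 -1.0266 11.1259] joints [-0.3175  0.3349 -0.7033 -0.0779 -0.0121  0.0191]
```

Emit:
shift_gripper(increments={"plan":[[0, 0, 0, 0.001, 0, 0, 0], [0, 0, 0, 0.001, 0, 0, 0]]})

```text
time_s: 10.0
tool_pos: [0.657, -0.134, 0.0679]
eef_rot: [0.297, 0.161, 0.94, -0.05]
ft_force: [-24.8, 7.5, 27.3]
width: 0.157
grip_force: 65.8
```

```bash
python3 go.py
```

```text
plate now [ 0.0125 -0.0025 -0.0001] tilt [ 0.0007 -0.0003 -0.0005] Fdeck [-5.4991 -1.2284 37.2303] joints [-0.3173  0.3351 -0.7038 -0.0791 -0.0123  0.0191]
```

Contact: the plate is flat at z=0, with its hole over the head. I'll ease off the pressure and slide it down the slope.

Emit:
shift_gripper(increments={"plan":[[0, 0, 0, -0.001, 0, 0, 0], [0, 0.002, 0, -0.001, 0, 0, 0], [0, 0.004, 0, -0.001, 0, 0, 0], [0, 0.006, 0, -0.001, 0, 0, 0], [0, 0.006, 0, -0.001, 0, 0, 0]]})

```text
time_s: 10.5
tool_pos: [0.6546, -0.1332, 0.0665]
eef_rot: [0.299, 0.161, 0.939, -0.051]
ft_force: [-0.7, 0.6, 13.4]
width: 0.152
grip_force: 62.0
```

```bash
python3 go.py
```

```text
plate now [ 0.0097 -0.0025  0.0004] tilt [ 0.001  -0.005  -0.0007] Fdeck [ 6.9783  0.3641 11.4196] joints [-0.3173  0.334  -0.7169 -0.0959 -0.0122  0.0192]
```

Emit:
shift_gripper(increments={"plan":[[0, 0.002, 0, 0, 0, 0, 0], [0, 0.004, 0, 0, 0, 0, 0], [0, 0.004, 0, 0, 0, 0, 0]]})

```text
time_s: 10.8
tool_pos: [0.652, -0.1323, 0.0648]
eef_rot: [0.299, 0.161, 0.939, -0.051]
ft_force: [-1.5, 0.5, 16.2]
width: 0.156
grip_force: 62.4
```

```bash
python3 go.py
```

```text
plate now [ 0.0065 -0.0025  0.0006] tilt [ 0.0009 -0.0063 -0.0008] Fdeck [ 7.9735 -0.0415 14.2196] joints [-0.3172  0.3333 -0.7271 -0.1067 -0.0123  0.0194]
```

Emit:
shift_gripper(increments={"plan":[[0, 0.002, 0, 0, 0, 0, 0], [0, 0.004, 0, 0, 0, 0, 0], [0, 0.004, 0, 0, 0, 0, 0]]})

```text
time_s: 11.1
tool_pos: [0.6494, -0.1313, 0.063]
eef_rot: [0.3, 0.161, 0.939, -0.051]
ft_force: [-2.1, -0.3, 20.2]
width: 0.154
grip_force: 62.8
```

```bash
python3 go.py
```

```text
plate now [ 0.0033 -0.0025  0.0008] tilt [ 0.0009 -0.0076 -0.0007] Fdeck [10.0531 -0.9255 17.5916] joints [-0.317   0.3328 -0.7373 -0.1176 -0.0124  0.0195]
```

Emit:
shift_gripper(increments={"plan":[[0, 0.002, 0, 0, 0, 0, 0], [0, 0.002, 0, 0, 0, 0, 0]]})

```text
time_s: 11.3
tool_pos: [0.6482, -0.1309, 0.0622]
eef_rot: [0.3, 0.161, 0.939, -0.051]
ft_force: [-0.9, 0.2, 19.6]
width: 0.157
grip_force: 62.9
```

```bash
python3 go.py
```

```text
plate now [ 0.0017 -0.0025  0.0009] tilt [ 0.001  -0.0083 -0.0008] Fdeck [10.4972 -0.0634 16.6009] joints [-0.3169  0.3326 -0.7422 -0.1231 -0.0124  0.0196]
```

Emit:
shift_gripper(increments={"plan":[[0, 0.001, 0, -0.0003, 0, 0, 0], [0, 0.002, 0, -0.0003, 0, 0, 0], [0, 0.002, 0, -0.0003, 0, 0, 0]]})

```text
time_s: 11.6
tool_pos: [0.646, -0.1301, 0.0607]
eef_rot: [0.3, 0.161, 0.939, -0.051]
ft_force: [-1.6, 0.4, 16.4]
width: 0.152
grip_force: 62.4
```

```bash
python3 go.py
```

```text
plate now [-0.001  -0.0025  0.0009] tilt [ 0.0009 -0.007  -0.0008] Fdeck [ 8.0858 -0.1929 14.3578] joints [-0.3169  0.3322 -0.7481 -0.1273 -0.0125  0.0196]
```

Emit:
shift_gripper(increments={"plan":[[0, 0.001, 0, 0, 0, 0, 0], [0, 0.001, 0, 0, 0, 0, 0]]})

```text
time_s: 11.8
tool_pos: [0.6458, -0.1301, 0.0606]
eef_rot: [0.3, 0.161, 0.939, -0.051]
ft_force: [1.8, -0.1, 18.0]
width: 0.157
grip_force: 62.4
```

```bash
python3 go.py
```

```text
plate now [-0.0012 -0.0025  0.001 ] tilt [ 0.001  -0.0083 -0.0008] Fdeck [11.7369  0.5146 13.7404] joints [-0.3168  0.3322 -0.7501 -0.1305 -0.0125  0.0196]
```

Emit:
shift_gripper(increments={"plan":[[0, 0.001, 0, 0, 0, 0, 0], [0, 0.001, 0, 0, 0, 0, 0], [0, 0.001, 0, 0, 0, 0, 0]]})

```text
time_s: 12.1
tool_pos: [0.6458, -0.13, 0.0606]
eef_rot: [0.301, 0.161, 0.938, -0.051]
ft_force: [3.4, -0.9, 18.6]
width: 0.158
grip_force: 62.2
```

```bash
python3 go.py
```

```text
plate now [-0.0013 -0.0025  0.0011] tilt [ 0.001  -0.0097 -0.0008] Fdeck [13.5175  0.2639 13.2253] joints [-0.3168  0.3321 -0.7519 -0.1336 -0.0125  0.0196]
```

Emit:
shift_gripper(increments={"plan":[[0, 0, 0.001, 0, 0, 0, 0], [0, 0, 0.002, 0, 0, 0, 0], [0, 0, 0.003, 0, 0, 0, 0], [0, 0, 0.003, 0, 0, 0, 0]]})

```text
time_s: 12.5
tool_pos: [0.646, -0.1291, 0.0606]
eef_rot: [0.301, 0.163, 0.938, -0.053]
ft_force: [-3.3, -13.5, 20.6]
width: 0.157
grip_force: 62.7
```

```bash
python3 go.py
```

```text
plate now [-0.0013 -0.0016  0.0011] tilt [-0.0038 -0.0095 -0.002 ] Fdeck [ 12.93   -13.8638  16.1106] joints [-0.312   0.3326 -0.7507 -0.1326 -0.0201  0.0248]
```

Emit:
shift_gripper(increments={"plan":[[0, -0.001, 0.001, -0.0006, 0, 0, 0], [0, -0.001, 0.002, -0.0006, 0, 0, 0], [0, -0.001, 0.002, -0.0006, 0, 0, 0]]})

```text
time_s: 12.8
tool_pos: [0.6467, -0.1268, 0.0607]
eef_rot: [0.3, 0.162, 0.939, -0.053]
ft_force: [2.4, -12.2, 10.1]
width: 0.153
grip_force: 61.0
```

```bash
python3 go.py
```

```text
plate now [-0.0014  0.0008  0.0012] tilt [-0.0029 -0.0076 -0.0017] Fdeck [ 10.962  -10.7202   4.6583] joints [-0.3077  0.3328 -0.7477 -0.1279 -0.0216  0.028 ]
```

Emit:
shift_gripper(increments={"plan":[[0, 0, 0.001, 0, 0, 0, 0], [0, 0, 0.001, 0, 0, 0, 0]]})

```text
time_s: 13.0
tool_pos: [0.6468, -0.1266, 0.0607]
eef_rot: [0.3, 0.163, 0.939, -0.053]
ft_force: [-0.9, -17.6, 11.2]
width: 0.153
grip_force: 61.4
```

```bash
python3 go.py
```

```text
plate now [-0.0014  0.0009  0.0012] tilt [-0.0048 -0.0076 -0.0022] Fdeck [ 10.514  -16.8536   6.286 ] joints [-0.3062  0.3329 -0.7474 -0.1276 -0.0244  0.0297]
```

Stopped against the pin: y stalls as the force rises. One more nudge to confirm, then relax the loads and take a picture.

Emit:
shift_gripper(increments={"plan":[[0, 0, 0.001, 0, 0, 0, 0], [0, 0, 0.001, 0, 0, 0, 0]]})

```text
time_s: 13.2
tool_pos: [0.6468, -0.1265, 0.0608]
eef_rot: [0.299, 0.163, 0.938, -0.054]
ft_force: [-3.2, -22.8, 13.2]
width: 0.153
grip_force: 61.6
```

```bash
python3 go.py
```

```text
plate now [-0.0014  0.0011  0.0012] tilt [-0.0067 -0.0076 -0.0027] Fdeck [ 11.3231 -22.58     8.1651] joints [-0.3047  0.3331 -0.747  -0.1273 -0.0272  0.0314]
```

Emit:
shift_gripper(increments={"plan":[[0, 0, -0.0015, 0, 0, 0, 0], [0, 0, -0.0025, 0, 0, 0, 0], [0, 0, -0.0025, 0, 0, 0, 0]]})

```text
time_s: 13.5
tool_pos: [0.6467, -0.1268, 0.0607]
eef_rot: [0.3, 0.162, 0.939, -0.052]
ft_force: [5.3, -8.5, 9.2]
width: 0.149
grip_force: 60.9
```

```bash
python3 go.py
```

Run:
```python
from h import *
w=arm.grab_frame("wrist"); s=arm.grab_frame("side")
np.save("w5.npy",arm.camera_info("wrist"),allow_pickle=True)
a=cv2.resize(w[180:420,160:400],(400,400),interpolation=2);b=cv2.resize(s[220:320,320:420],(400,400),interpolation=2)
cv2.imwrite("pics/c5.png",np.hstack([a,b])[:,:,::-1])
```

```text
plate now [-0.0014  0.0009  0.0012] tilt [-0.0012 -0.0075 -0.0016] Fdeck [11.6499 -6.2395  3.0465] joints [-0.3086  0.3328 -0.748  -0.1281 -0.0194  0.0271]
```

View pics/c5.png

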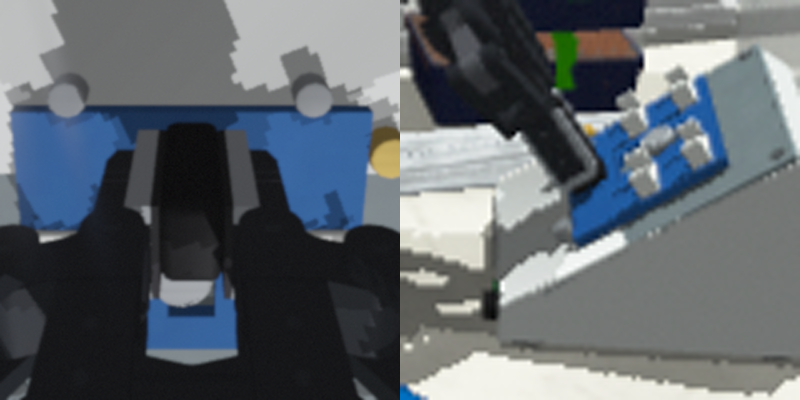

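The lower edge bears on both dowels, at crop (68,105) and (313,105), and the left edge is at the brass pin at (378,150). Now I'll release gently and back off along the tool axis.

Emit:
shift_gripper(increments={"plan":[[0.4, 0, 0, 0, 0, 0, 0], [0.4, 0, 0, 0, 0, 0, 0], [0.4, 0, 0, 0, 0, 0, 0], [0.4, 0, 0, 0, 0, 0, 0], [0.4, 0, 0, -0.01, 0, 0, 0], [0.4, 0, 0, -0.03, 0, 0, 0], [0.4, 0, 0, -0.06, 0, 0, 0], [0.4, 0, 0, -0.10, 0, 0, 0], [0.4, 0, 0, -0.13, 0, 0, 0], [0.4, 0, 0, -0.13, 0, 0, 0]]})

```text
time_s: 14.6
tool_pos: [0.5726, -0.0993, 0.1679]
eef_rot: [0.298, 0.161, 0.939, -0.051]
ft_force: [-0.4, -0.2, -0.8]
width: 0.404
grip_force: 0.0
```

Run:
```python
from h import *
w=arm.grab_frame("wrist"); s=arm.grab_frame("side")
np.save("w6.npy",arm.camera_info("wrist"),allow_pickle=True)
a=cv2.resize(w[100:340,160:400],(600,600),interpolation=2);b=cv2.resize(s[220:320,370:420],(200,400),interpolation=2)
cv2.imwrite("pics/c6.png",np.hstack([a,np.vstack([b,np.zeros((200,200,3),np.uint8)])])[:,:,::-1])
```

```text
(no output)
```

View pics/c6.png

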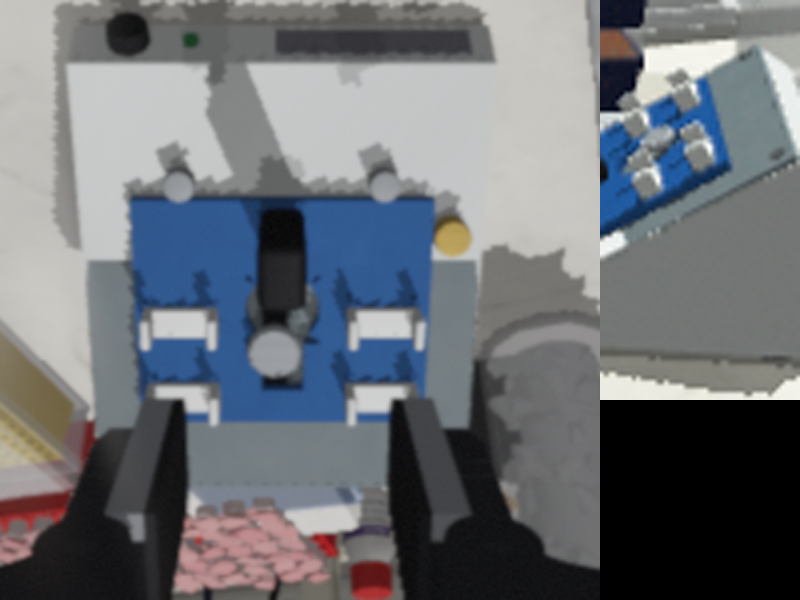

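The plate lies flat, with the stud head in the narrow slot. I'll do a numeric check of the lower corners (131,198) and (434,197) against the dowels (179,186), (385,186) and the pin (452,238).

Run:
```python
from h import *
np.set_printoptions(precision=4,suppress=True)
c=np.load("w6.npy",allow_pickle=True).item(); cr=lambda p:(np.array(p)+.5)*.4-.5+[160,100]
P=np.array([(-.044,-.032,.009),(-.044,.032,.009),(-.027,.054,.009)])
ob=cr([(179,186),(385,186),(452,238)])
f=least_squares(lambda p:(proj(c,Rdeck(p[2]).apply(P)+[p[0],p[1],.066])-ob).ravel(),[.676,-.138,-.34],x_scale=[.01,.01,.1]); print(f.x,f.fun)
D=np.r_[f.x[:2],.066]; Rd=Rdeck(f.x[2])
n=Rd.apply([0,0,1]); d=ray(c,cr([(131,197),(434,197),(428,421),(138,421)])); o=c["origin"]
t=((D+.005*n-o)@n)/(d@n); print(Rd.inv().apply(o+d*t[:,None]-D)*1000)
```

```text
[ 0.6722 -0.137  -0.3423] [-1.6087 -0.0606  0.3537 -0.0151  1.2794  0.6809]
[[-39.5233 -46.2003   5.    ]
 [-39.5733  47.4298   5.    ]
 [ 37.4367  49.2159   5.    ]
 [ 37.4522 -47.7667   5.    ]]
```

```bash
python3 -c "
from cell import arm
print(arm.hand_in())"
```

```text
the job is handed in; nothing more can be done
None
```

The plate is mounted and the job is handed in at about 15 s of the 48 s: it lies flat on the deck with the stud in the narrow slot, its lower edge on both dowels and its left edge at the brass pin. It is released with the arm clear; the last picture puts it within about 1 mm of its seat, but `hand_in()` returned no verdict.

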